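# Let the hydraulic lift down on its release valve

### The job

The little hydraulic lift in the cubby is up with the clear box on it. Crack its release valve lever open just far enough that the platform sinks slowly (a centimetre or two a second, never three) until it rests fully down with the box still standing on it. Then shut the valve again and nip it firmly against its stop (10 to 20 N at the pin, never over 25), let go, and leave the rest of the things where they are; do not push on the lift itself.

Things in the scene. Friction and masses are not known exactly. Their poses are not given: they have to be found in the camera images.
- lift: Small hydraulic lift, its stand fixed to the table. Base plate 370 x 220 x 15, from 260 on its -x (valve) side to 110 on +x of the origin (on the table under the ram's axis). Cylinder 76 across, 110 tall. A platform 170 x 170 x 12 rides on the ram, its top 227 above the table raised, 147 fully down. Only the valve may be pushed, not the lift.
- platform (a joint): How far the platform has sunk, m: 0 raised (starts within 5 mm of it), 0.08 fully down on its bottom stop. Held by the hydraulics, it moves only down, and only while the release valve is open far enough; the further beyond that point, the faster (the speed settles at once).
- platform_top (a point): Centre of the platform's top face; its z sinks from 0.227 to 0.147.
- valve_block: Steel block 56 x 56 x 55, origin at the centre of its underside, bolted on the base plate (z = 0.015) on the robot's side of the ram; its yaw varies. It carries the release valve. Its +y is the way the lever points at valve = 0.
- valve (a joint): Release valve's angle, rad: grows anticlockwise from above as it opens, 1.5 wide open. It shuts on a stop somewhere between -0.12 and 0.12, not seen, only felt. Starts at 0.15 to 0.3, holding. The platform begins to sink at 0.45 to 1.15, depending on the load; each 0.1 rad beyond adds 10 to 20 mm/s. The lever stays where left; it drags with 1 to 5 N at the pin.
- pin (a point): Point on the axis of the upright black pin (14 across, top 155 above the table, 50 tall above the lever) at the end of the valve's flat steel lever (16 wide, 10 thick); z = 0.130, 25 below the pin's top, 85 from the valve's axis. Pinch the pin from above or push it sideways.
- pivot (a point): On the valve's vertical turning axis, at z = 0.130.
- flex (a joint): How far the lever flexes on the valve's stem, rad, positive when it is pressed towards shut: about 0.001 per newton at the pin (0.09 mm there; the stop gives about as much more); springs back. A proper nip is 10 to 20 N at the pin, square to the lever; beyond 25 N (0.027) the seat is harmed. Too small to read well: judge by force.
- kit_box: Clear acrylic box with clip-on lid, 134 x 114 x 100, about 0.35 kg, a shuttlecock inside; loose on the platform, origin at the centre of its underside.
- mug: Black ceramic mug, 80 across, 92 tall, standing on the table; bystander, origin under its centre.
- cone: Low orange cone marker, 100 across, 60 tall; bystander, origin under its centre.
- wristband: Blue hard silicone ring 68 across, 12 tall, lying flat; bystander, origin under its centre.
- shuttle_a: Nylon shuttlecock standing cork up, 66 across, 82 tall; bystander, origin under its centre.
- shuttle_b: Second shuttlecock, the same.
- tin: Closed tin 74 across, 160 tall; bystander, origin under its centre.
- putty_pack: Small carton 90 x 60 x 30; bystander, origin under its centre.

How it is judged:
By the outcome, as a careful person would: the job done as asked, in the order asked, and still so for the second after the job is handed in, with the robot touching nothing.
It also fails if it takes over 72 s, if anything falls off the work surface, if the arm or the gripper's body presses on something with over 40 N, if the wrist force passes 120 N, or if a joint passes its speed limit or range.

### The arm

A 6-joint arm with a two-finger parallel gripper is mounted at the origin on the work surface. World frame = base frame: x ahead of the robot, y to its left, z up, the work surface at z = 0. Lengths are in m, angles in degrees, forces in N, time in s.
With the tool pointing down it reaches from about 0.325 to 0.775 m from the base axis. Payload 5.5 kg.
Tool frame: the origin (TCP) lies at the centre of the arm's flange, where the gripper is bolted on; the fingertips stand 182 mm ahead of it and the grasp point (between the pads) lies 163 mm ahead of it; z points along the fingers, y is the line along which they close (so a half turn about z gives the same grasp; the last joint's range is limited). The gripper opens to 88 mm and grips with 3 to 60 N. Pads are 20 mm wide; open, the fingers measure 115 mm over their backs; the gripper's body (75 mm by 178 mm) begins 61 mm behind the grasp point.
Start: joints at [70.835, 5.22, 70.514, -0, 104.267, -3.249], TCP at [0.165, 0.577, 0.405] pointing down, gripper open.
Joint ranges: [-164.24, 164.24], [-49.07, 125.15], [9.68, 141.18], [-86.29, 266.29], [3.28, 154.24], [-151.56, 151.56]. Speed limits (degrees/s): [147.25, 147.25, 172.46, 180, 180, 180].

### API

Orientations are given as [roll, pitch, yaw] about the fixed x, y, z axes, in that order (R = Rz(yaw) Ry(pitch) Rx(roll)).
In Python, from station import r gives the robot as it stands. The module is installed in compiled form; this text tells all that it offers. Calls block until the motion is done:
- r.reach(position, orientation): joint-space move of the TCP to a pose.
- r.servo_line(position, rotation=None, speed=0.15): straight line of the TCP; rotation=None keeps the orientation; speed is the mean speed in m/s.
- r.move_joints(angles): joint-space move.
- r.let_go() and r.grab(squeeze=None): open the fingers fully, or close them until they stop; squeeze is the grip in N (None keeps the last).
- r.wait(seconds).
- r.inverse_kinematics(position, orientation): joint angles nearest the present ones, or None.
- r.sense(): the state.
- r.snapshot(name): name is "scene" or "top"; returns a dict with "frame" (400x640x3 uint8, red, green, blue), "fx", "fy", "cx", "cy" (pixels), "dist_coeffs" ([k1, k2, p1, p2, k3] as OpenCV has them; the pictures are not rectified), "R" (3x3) and "t" (3): a world point X has camera coordinates R X + t. Camera axes: x right, y down, z forward; pixel columns grow to the right and rows downward; lengths in m; the calibration is good to about 2 mm. A picture is of the moment at which its call begins. There is no depth.
A pose or a line that the arm cannot do raises r.IKError and nothing moves.
- r.hand_in(): hands the job in; it is judged then, once.
The state is a dict: "clock": time; "joints": joint angles; "joint_vel": joint speeds; "joint_torque": joint torques, N m; "tcp_pos": TCP position; "orientation": TCP orientation; "contact_force": force on the tool from outside, world axes, zero at the start; "torque": the same for the moment, N m; "opening": finger opening in m; "gripper_force": force on a finger pad.
Only numpy, scipy, OpenCV 4.12 (cv2) and the standard library are available. Lean on these libraries where they do the work, as an engineer would, in place of code of your own. Each camera call takes 0.05 s, during which the arm holds its last target. There are 200 camera calls.

## Working session

There is one attempt and no reset: what is moved stays moved. The work goes in short steps, each a Python script; the robot and the scene stay as the last script left them, time stands still between calls to the robot, and variables do not carry over. Pictures are saved under pics/ and viewed, at most 10 in all, crops included, and the job is handed in when it is done.

```bash
mkdir -p pics; python3 - <<'E'
from station import r
import cv2, numpy as np, pickle
d={}
for n in("scene","top"):
    s=r.snapshot(n); d[n]=s; cv2.imwrite(f"pics/{n}0.png",s["frame"][:,:,::-1])
    print(n,s["fx"],s["cx"],s["cy"],s["dist_coeffs"],(-np.array(s["R"]).T@s["t"]).round(3),np.round(s["R"],3).tolist())
pickle.dump(d,open("d0.pkl","wb"))
s=r.sense();print(s)
E
```

```text
scene 427.88714297691246 325.92533904650145 197.1581233104443 [-0.08747948  0.          0.          0.          0.        ] [ 1.451 -0.3    1.251] [[0.359, 0.933, -0.017], [0.712, -0.285, -0.642], [-0.604, 0.219, -0.767]]
top 361.8313291358565 317.36720820978456 198.94200183894986 [0.00973982 0.         0.         0.         0.        ] [0.455 0.016 1.191] [[0.004, -1.0, -0.005], [-0.99, -0.003, -0.14], [0.14, 0.005, -0.99]]
{'clock': 0.1, 'joints': array([ 7.08360772e+01,  5.25998657e+00,  7.05735087e+01, -1.22540074e-03,
        1.04264851e+02, -3.24871308e+00]), 'joint_vel': array([ 0.01214919, -0.00404761, -0.0823816 ,  0.08019865, -0.06820589,
        0.10068763]), 'joint_torque': array([ 2.39235822e-03, -4.47857094e+01, -4.07568634e+01,  6.99700112e-02,
        2.85031280e-02, -1.23200307e-04]), 'tcp_pos': array([0.16455567, 0.57706138, 0.40362171]), 'orientation': array([-1.79901744e+02, -4.38710499e-03,  1.64084486e+02]), 'contact_force': array([0.07620478, 0.25157406, 0.02583673]), 'torque': array([ 0.03397742, -0.03932251,  0.02908224]), 'gripper_force': 0.0, 'opening': 0.08770131338103875}
```

View pics/scene0.png

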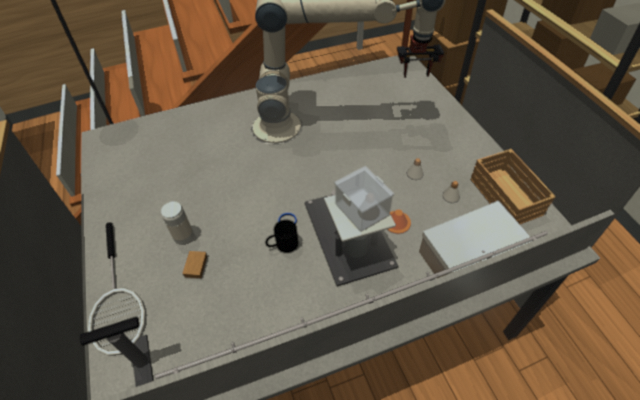

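View pics/top0.png

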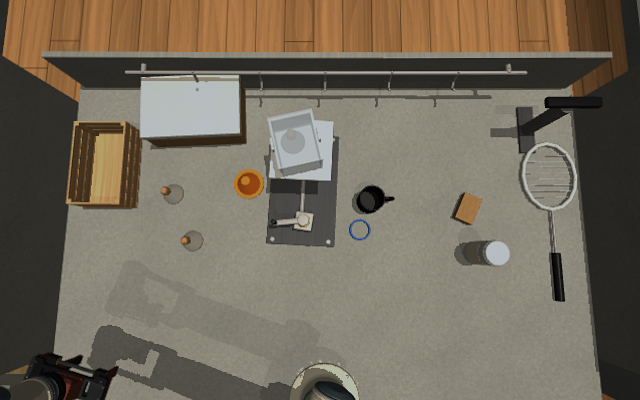

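The scene view shows the lift with the clear box on its platform at about (365,200). In the top view the valve block is near (304,220), its lever points left (+y) to the black pin near (274,222), the mug is at (370,199) and the cone at (249,184). I'll zoom in on the valve in both views.

```bash
cat > h.py <<'E'
import cv2, numpy as np
def ray(s,uv):
    K=np.array([[s["fx"],0,s["cx"]],[0,s["fy"],s["cy"]],[0,0,1.]])
    p=cv2.undistortPoints(np.array([[uv]],float),K,np.array(s["dist_coeffs"],float))[0,0]
    R=np.array(s["R"]);return -R.T@s["t"],R.T@np.array([p[0],p[1],1])
def onz(s,uv,z):
    c,d=ray(s,uv);return c+d*(z-c[2])/d[2]
def proj(s,X):
    K=np.array([[s["fx"],0,s["cx"]],[0,s["fy"],s["cy"]],[0,0,1.]])
    return cv2.projectPoints(np.array([X],float),cv2.Rodrigues(np.array(s["R"]))[0],np.array(s["t"],float),K,np.array(s["dist_coeffs"],float))[0][0,0]
E
python3 - <<'E'
import pickle,cv2,numpy as np
from h import *
d=pickle.load(open("d0.pkl","rb"))
a=d["top"]["frame"][190:255,255:345,::-1];b=d["scene"]["frame"][180:285,295:405,::-1]
A=cv2.resize(a,None,fx=8,fy=8,interpolation=cv2.INTER_CUBIC)
cv2.imwrite("pics/c0.png",A)
t=d["top"]
for n,uv,z in [("plate bl",(267,246),.015),("plate br",(334,246),.015),("plate r top",(338,138),.015),("pin top",(274,222),.155),("pivot",(304,220),.13),("mug",(370,199),.09),("cone",(249,184),.03)]:
    print(n,onz(t,uv,z).round(3))
E
```

```text
plate bl [0.467 0.184 0.015]
plate br [ 0.468 -0.032  0.015]
plate r top [ 0.828 -0.046  0.015]
pin top [0.534 0.146 0.155]
pivot [0.542 0.061 0.13 ]
mug [ 0.611 -0.14   0.09 ]
cone [0.667 0.245 0.03 ]
```

View pics/c0.png

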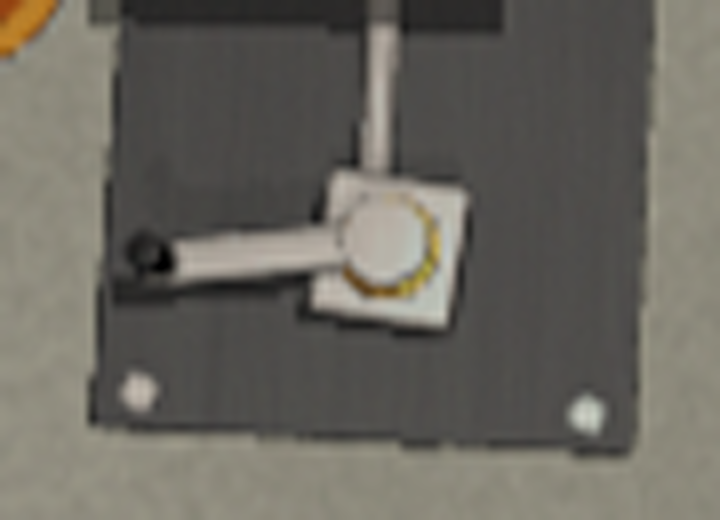

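The crop shows the pin top at about crop (150,245), the block's top face centred near (391,249), and the lever turned about 0.23 rad open. The pin-to-pivot distance comes out near 85 mm, so the geometry agrees. I'll refine these points, check the IK, and look at the platform in the scene view.

```bash
python3 - <<'E'
import pickle,cv2,numpy as np
from h import *
from station import r
d=pickle.load(open("d0.pkl","rb"));t=d["top"];s=d["scene"]
g=cv2.cvtColor(t["frame"],cv2.COLOR_RGB2GRAY)
c=lambda x,y:((x+.5)/8+255-.5,(y+.5)/8+190-.5)
piv=onz(t,c(391,249),.07);pin=onz(t,c(149,243),.155)
print("piv",piv,"pin",pin,np.linalg.norm((pin-piv)[:2]))
L0=onz(t,c(176,261),.105);L1=onz(t,c(335,244),.105); print("lever axis",L0,L1)
print("pin top in scene",proj(s,pin),"pivot",proj(s,[*piv[:2],.07]))
for z in(.227,.215,.147,.135):
  print(z,[proj(s,[.727+a,.066+b,z]).round(0).tolist() for a in(-.085,.085) for b in(-.085,.085)])
for psi in(85,97,120,155):
  e=np.array([np.cos(np.radians(psi)),np.sin(np.radians(psi))])
  p=piv[:2]+.085*e
  for y in(psi+90,psi-90):
    q=r.inverse_kinematics([*p,.297],[180,0,(y+180)%360-180]); print(psi,y,None if q is None else np.round(q))
b=s["frame"][150:290,290:430,::-1]
cv2.imwrite("pics/c1.png",cv2.resize(b,None,fx=4.2,fy=4.2,interpolation=cv2.INTER_CUBIC))
E
```

```text
piv [0.54502215 0.06481788 0.07      ] pin [0.54003825 0.14796656 0.155     ] 0.08329791620794667
lever axis [0.5374046  0.14404228 0.105     ] [0.54401712 0.08436949 0.105     ]
pin top in scene [357.24735377 176.35771423] pivot [335.5857561  199.80444853]
0.227 [[322.0, 198.0], [372.0, 183.0], [343.0, 240.0], [396.0, 222.0]]
0.215 [[322.0, 200.0], [372.0, 185.0], [343.0, 242.0], [396.0, 224.0]]
0.147 [[323.0, 213.0], [370.0, 198.0], [343.0, 255.0], [393.0, 237.0]]
0.135 [[323.0, 216.0], [370.0, 201.0], [343.0, 257.0], [393.0, 240.0]]
85 175 [ 12.   1.  86.   0.  93. -73.]
85 -5 [ 12.   1.  86.  -0.  93. 107.]
97 187 [ 12.  -1.  88.   0.  93. -85.]
97 7 [12. -1. 88. -0. 93. 95.]
120 210 [  12.   -7.   93.    0.   93. -108.]
120 30 [12. -7. 93. -0. 93. 72.]
155 245 [   8.  -13.   99.    0.   94. -147.]
155 65 [  8. -13.  99.  -0.  94.  33.]
```

View pics/c1.png

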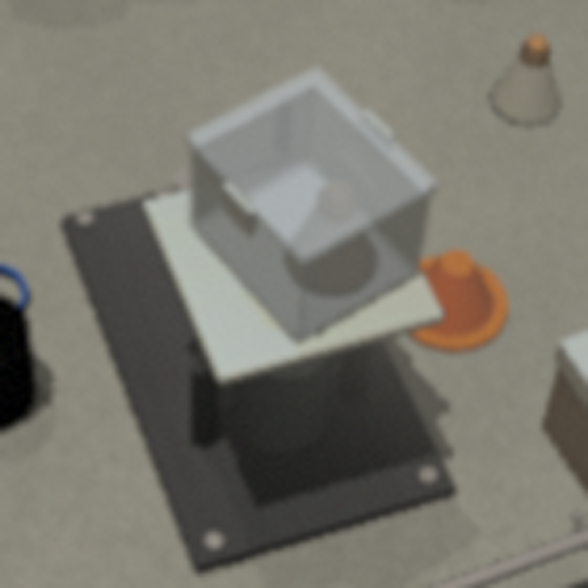

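The crop shows the platform's near edge running from about (343,240) to (394,225), bright over dark, so its row can be tracked to a fraction of a pixel. The box stands inside the platform, and nothing is in the way around the pin. I'll push the pin with closed fingers, with the closing line along the lever so that the gripper body stays clear of the platform. First step: approach the shut side and feel for contact.

```bash
cat >> h.py <<'E'
from station import r
PIV=np.array([.5445,.0645]); Z=.297
def et(psi): return np.array([np.cos(psi),np.sin(psi)]),np.array([np.sin(psi),-np.cos(psi)])
def pose(psi,off,z=Z):
    e,t=et(psi); p=PIV+.085*e+off*t
    return [p[0],p[1],z],[180,0,np.degrees(psi)-90]
def Ft(psi): return np.array(r.sense()["contact_force"])[:2]@et(psi)[1]   # + = outside pushes tool clockwise
def edge(s=None,cols=range(347,376)):
    s=s or r.snapshot("scene"); g=cv2.cvtColor(s["frame"],cv2.COLOR_RGB2GRAY).astype(float); o=[]
    for c in cols:
        k=g[215:266,c]; i=np.where(k>120)[0].max()
        o.append(215+i+((k[i]-120)/(k[i]-k[i+1]) if i<50 else 0))
    return float(np.median(o)+0*1 if len(o)<3 else np.mean(np.sort(o)[3:-3]))
MMPX=80/15.2
E
python3 - <<'E'
from h import *
import pickle
s0=pickle.load(open("d0.pkl","rb"))["scene"]
m=[np.mean([proj(s0,[.812,.066+b,z])[1] for b in(-.07,0,.03)]) for z in(.227,.147)];print("px/80mm",m[1]-m[0],"edge",edge(s0))
psi=np.radians(93.5)
r.grab(10)
p,o=pose(psi,.032,.405); r.reach(p,o); print(r.sense()["clock"],edge())
p,o=pose(psi,.032); r.servo_line(p,o,speed=.1)
r.wait(.2); f0=Ft(psi); print("bias",f0,edge(),r.sense()["tcp_pos"])
off=.032
while off>.008:
    off-=.001; p,o=pose(psi,off); r.servo_line(p,o,speed=.02); f=Ft(psi)-f0
    if f>1: break
print("contact",off,f,r.sense()["clock"],r.sense()["contact_force"],edge(),r.sense()["opening"])
E
```

```text
px/80mm 15.098444767972012 edge 234.9211322320422
3.5583 234.9964120893707
bias -0.4594874934785416 234.96973185817984 [0.57133256 0.15130737 0.29753349]
contact 0.03 1.206720334911479 5.5917 [0.71674157 0.52135785 0.44401702] 234.96743310603554 0.00026972838101070747
```

```bash
python3 - <<'E'
from h import *
psi=np.radians(93.5); off=.030
def m(n=5):
    v=[]
    for _ in range(n): r.wait(.02); v.append(Ft(psi))
    return np.mean(v)
f0=m(); L=[]
while off>.011:
    off-=.0015; p,o=pose(psi,off); r.servo_line(p,o,speed=.02); L.append((round(off,4),round(m()-f0,2)))
    if L[-1][1]>1.2 and L[-2][1]>.8: break
print(f0,L,r.sense()["clock"],edge())
E
```

```text
-0.10331206181945363 [(0.0285, np.float64(0.04)), (0.027, np.float64(0.24)), (0.0255, np.float64(0.43)), (0.024, np.float64(-0.38)), (0.0225, np.float64(-0.13)), (0.021, np.float64(0.07)), (0.0195, np.float64(-0.38)), (0.018, np.float64(0.12)), (0.0165, np.float64(0.1)), (0.015, np.float64(-0.11)), (0.0135, np.float64(1.79)), (0.012, np.float64(1.69))] 9.725 234.9703034994387
```

Contact is at offset 0.014, and the lever drags at about 1.7 N. Next I open it in small steps while watching the platform edge.

```bash
python3 - <<'E'
from h import *
import json
psi=np.radians(96.9); off=.017
T=[];Y=[]
def look():
    t=r.sense()["clock"]; T.append(t); Y.append((edge()-e0)*MMPX)
e0=np.mean([edge() for _ in range(3)])
def go(d):
    global psi
    psi+=d; p,o=pose(psi,off); r.servo_line(p,o,speed=.025)
moving=False
while psi<np.radians(175):
    go(.03); r.wait(.06); look(); 
    if Y[-1]>.5:
        look(); look()
        if np.median(Y[-3:])>.5: break
print("start",np.degrees(psi),T[-1],Y[-4:])
log=[]
while T[-1]<60:
    n0=len(T)
    for _ in range(4): r.wait(.07); look()
    v=np.polyfit(T[n0:],Y[n0:],1)[0]; log.append((round(T[-1],2),round(Y[-1],1),round(v,1),round(np.degrees(psi),1)))
    if Y[-1]>72 and v<1.5: break
    if Y[-1]<65 and v<11.5: go(min((13.5-v)/200,.035))
for l in log: print(*l)
print("Ft",Ft(psi)); json.dump([psi,e0,Y[-1]],open("st.json","w"))
cv2.imwrite("pics/s2.png",r.snapshot("scene")["frame"][150:290,290:430,::-1])
E
```

```text
start 131.2774677078493 17.1583 [np.float64(0.10668329263290545), np.float64(0.8204073973901491), np.float64(0.9473737996553443), np.float64(1.0263267710209782)]
17.62 2.0 2.2 131.3
18.37 7.2 8.0 133.3
19.08 14.9 10.9 134.9
19.8 23.5 12.1 135.6
20.27 28.9 11.6 135.6
20.73 34.1 11.0 135.6
21.45 44.1 14.4 136.3
21.92 49.7 11.8 136.3
22.38 55.0 11.5 136.3
23.1 63.7 12.1 136.9
23.57 69.3 11.8 136.9
24.03 74.8 11.7 136.9
24.5 75.4 -0.0 136.9
Ft 2.094611863363857
```

The platform sank at 11 to 14 mm/s and has stopped. Now I'll go over to the other side of the pin, push the lever shut, and nip it by force.

```bash
python3 - <<'E'
from h import *
import json
psi,e0,_=json.load(open("st.json"))
def mv(psi,off,z=Z,v=.15): p,o=pose(psi,off,z); r.servo_line(p,o,speed=v)
def m(n=5):
    v=[]
    for _ in range(n): r.wait(.02); v.append(-Ft(psi))
    return np.mean(v)
mv(psi,.028,v=.06); mv(psi,.028,.365); mv(psi,-.035,.365); mv(psi,-.035,v=.1)
r.wait(.2); f0=m(10); print("bias",f0,r.sense()["clock"])
mv(psi,-.019,v=.05); L=[]
while psi>np.radians(94):
    psi-=.06; mv(psi,-.017,v=.035); L.append(round(-Ft(psi)-f0,1))
    if L[-1]>6: break
print(np.degrees(psi).round(1),L,r.sense()["clock"]); L=[]
while psi>np.radians(70):
    psi-=.012; mv(psi,-.017,v=.02); f=m(3)-f0; L.append((np.degrees(psi).round(1),round(f,1)))
    if f>5: break
print(L); off=-.017; L=[]
while off<.0 and f<14:
    off+=.0003; mv(psi,off,v=.01); f=m(5)-f0; L.append(round(f,1))
print(L,off); r.wait(.3); print("hold",m(10)-f0, r.sense()["contact_force"],np.degrees(psi),r.sense()["clock"])
json.dump([psi,off,f0],open("st2.json","w"))
E
```

```text
bias 0.019127935668097 27.3
92.2 [np.float64(3.2), np.float64(2.1), np.float64(2.4), np.float64(3.1), np.float64(2.5), np.float64(2.3), np.float64(2.1), np.float64(2.5), np.float64(3.0), np.float64(2.4), np.float64(2.8), np.float64(2.3), np.float64(3.5)] 31.725
[(np.float64(91.5), np.float64(3.8)), (np.float64(90.8), np.float64(4.3)), (np.float64(90.1), np.float64(3.8)), (np.float64(89.5), np.float64(3.7)), (np.float64(88.8), np.float64(4.4)), (np.float64(88.1), np.float64(5.8))]
[np.float64(6.8), np.float64(7.4), np.float64(7.6), np.float64(8.5), np.float64(9.3), np.float64(9.6), np.float64(10.0), np.float64(10.9), np.float64(11.1), np.float64(12.3), np.float64(12.7), np.float64(13.0), np.float64(14.1)] -0.013099999999999995
hold 13.883834458182845 [-13.84133891   0.13111301   2.29880815] 88.0871862067885 38.325
```

```bash
python3 -c "
import cv2;a=cv2.imread('pics/s2.png');cv2.imwrite('pics/s2b.png',cv2.resize(a,None,fx=4.2,fy=4.2,interpolation=cv2.INTER_CUBIC))"
```

```text
(no output)
```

View pics/s2b.png

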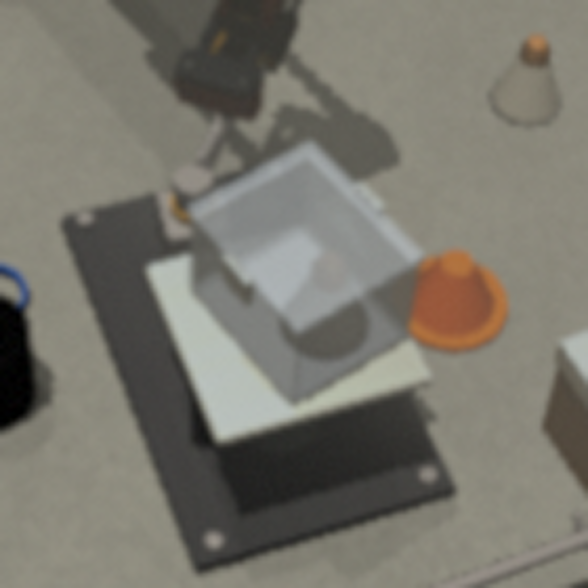

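The picture shows the platform's near corner down at crop (220,440) with the box standing on it unmoved. The force then rose steadily to a 13.9 N nip against the stop. Now I'll let go, retreat and check.

```bash
python3 - <<'E'
from h import *
import json
psi,off,f0=json.load(open("st2.json"))
def mv(off,z,v): p,o=pose(psi,off,z); r.servo_line(p,o,speed=v)
mv(off-.006,Z,.01); mv(-.045,Z,.05); mv(-.045,.40,.1)
e1=edge(); p,o=pose(psi,-.045,.42); r.reach([.35,.30,.42],o); r.wait(.5)
print(e1,edge(),r.sense()["clock"],r.sense()["contact_force"])
t=r.snapshot("top")["frame"][:,:,::-1]; s=r.snapshot("scene")["frame"][:,:,::-1]
cv2.imwrite("pics/end.png",np.hstack([cv2.resize(t[100:255,235:385],(400,413)),cv2.resize(s[140:295,280:430],(400,413))]))
E
```

```text
249.31264267986705 249.28674901776017 42.3917 [-1.1455278   0.86946096 -0.45874892]
```

View pics/end.png

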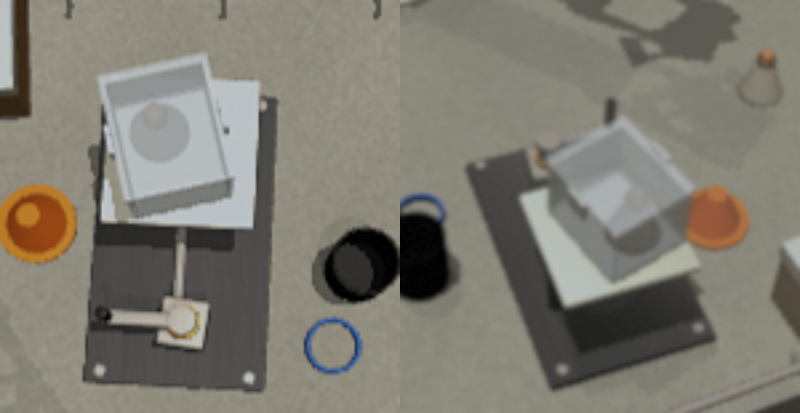

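The final picture shows the lever shut, pointing left from the block at (185,320) to the pin at (103,315). The platform is down with the box standing on it, and the mug, ring and cone are where they were.

```bash
python3 -c "
from station import r
print(r.hand_in())"
```

```text
the job is handed in; nothing more can be done
None
```

The job is handed in at about 42 s: the platform sank at 11–14 mm/s (briefly slower as the valve cracked open) to its bottom stop with the box still standing on it, the valve was shut and nipped at about 14 N, and the arm is clear of everything.

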